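# Serve a portion of chocolates from the lever dispenser

### The job

Serve one portion of chocolates. With the fingertips push the small black bowl across the counter until it sits home against the curved steel fence under the dispenser's spout; then press the dispenser's black rubber pad down once and keep it down until both chocolates of the portion have dropped into the bowl, and let the lever come back up. Lift or carry nothing, do not touch the chocolates, leave the other chocolates in the dispenser and the espresso cup, jam jar and paper cup undisturbed.

Things in the scene. Friction and masses are not known exactly. Their poses are not given: they have to be found in the camera images.
- dispenser: Fixed sheet-steel chocolate dispenser. Origin on the counter below it; +y points up the slope of its open channel (43 mm wide, y -120 to +126 mm, slope 0.175 rad, 5 chocolates in single file), -x is the side the bowl comes in from. A rocking lever turns on a brass axle across the channel (y -32, z 136 mm): gate blade on its low end, rubber pad on its high end. Base plate x +-55, y -25 to +125 mm.
- gate_edge (a point): Lower edge of the lever's gate blade, which stops the first chocolate. Pressing the pad at the other end lifts the gate while a wire bail under the lever dips behind the second chocolate and holds back the rest, so one press lets out exactly two, however long it is held.
- press_pad (a point): Middle of the top of the black rubber pad on the lever's high end, the highest part: 34 mm (dispenser x) by 46 mm (y), 204 mm above the counter at rest. At rest its +y end is tilted up 0.22 rad; fully down, 0.22 rad down. From rest to the stop it sinks about 41 mm and shifts about 22 mm toward the dispenser's +y. Takes about 3 N at first, 5 N at the stop; springs back by itself.
- lever (a joint): Lever angle, rad: 0 at rest (gate shut), 0.45 on its stop (fully down). The gate is clear of the chocolates from about 0.34 to 0.38 up; stopped at less it lets none pass, and the gate may rest on the first chocolate until the pad is pressed further. Once it is clear, both chocolates have dropped within about 1 s.
- bowl_place (a point): Where the middle of the bowl's underside belongs, on the counter (dispenser x = -27, y = -98 mm). Round its far (+x) side stands the fence: a curved upright steel strip 36 mm high, 57 mm inner radius, open toward the dispenser's -x, its two wings flaring to 81 mm either side of this point, 33 mm to its -x. The bowl's middle comes to rest within about 3 mm of it.
- spout (a point): Middle of the lower mouth of the square drop spout at the channel's low end (x +-22, y -120 to -76 mm, z 68 to 99 mm in the dispenser's frame). Chocolates fall straight down here, 27 mm to the far side of the middle of a bowl that is home, and roll to its middle.
- bowl: Small black round bowl, loose on the counter, 112 mm across the rim, 33 mm high, foot 70 mm across, walls flaring at about 45 degrees, 0.2 kg. Origin at the centre of its underside, z up.
- espresso_cup: White espresso cup with a handle, 60x87x56 mm high, a bystander. Origin at its underside.
- jam_jar: Glass jam jar with a red lid, 65 mm across, 97 mm high, a bystander. Origin at its underside.
- paper_cup: White paper cup, 82 mm across, 92 mm high, very light, a bystander. Origin at its underside.
- choc_1: Chocolate number 1 counted from the gate up the channel: a foil-wrapped ball 34 mm across, 22 g, loose. Origin at its centre.
- choc_2: Chocolate number 2 counted from the gate up the channel: a foil-wrapped ball 34 mm across, 22 g, loose. Origin at its centre.
- choc_3: Chocolate number 3 counted from the gate up the channel: a foil-wrapped ball 34 mm across, 22 g, loose. Origin at its centre.
- choc_4: Chocolate number 4 counted from the gate up the channel: a foil-wrapped ball 34 mm across, 22 g, loose. Origin at its centre.
- choc_5: Chocolate number 5 counted from the gate up the channel: a foil-wrapped ball 34 mm across, 22 g, loose. Origin at its centre.
Things that resemble listed ones, but are neither listed nor needed, are in the scene too. Of the things that look like the bowl, the smallest one is meant.

How it is judged:
On the way, in this order (a step that is already met when the one before it is completed fails the run):
1. the bowl is home against the fence under the spout, the lever not yet pressed (horizontal distance between bowl and bowl_place below 0.012 m and value of joint lever below 0.1 rad), for 0.2 s.
2. the lever is pressed down with the bowl home (horizontal distance between bowl and bowl_place below 0.012 m and value of joint lever above 0.28 rad), for 0.1 s.
3. two chocolates lie in the bowl (horizontal distance between each of choc_1, choc_2 and bowl below 0.045 m and z of choc_1 in the frame of bowl between 0.01 and 0.045 m and z of choc_2 in the frame of bowl between 0.01 and 0.045 m), for 0.2 s.
At the end, for the whole second after the job is handed in: The bowl stands upright within 12 mm of its place against the fence, exactly two chocolates lie in it at rest, the other three are in the channel behind the gate, and the lever is back up (under 0.05 rad) (all of step 3 and horizontal distance between bowl and bowl_place below 0.012 m and angle between bowl's own z axis and vertical below 0.1 rad and linear speed of bowl below 0.02 m/s and linear speed of each of choc_1, choc_2 below 0.05 m/s and z of each of choc_3, choc_4, choc_5 in the frame of dispenser above 0.095 m and y of each of choc_3, choc_4, choc_5 in the frame of dispenser above -0.06 m and value of joint lever below 0.05 rad); the robot touches nothing.
It fails at once if the bowl is lifted or tipped (height (world z) of bowl above 0.012 m or angle between bowl's own z axis and vertical above 0.2 rad).
It fails at once if the robot touches a chocolate (contact force between any of the arm, the fingers and choc_1 above 0.2 N or contact force between any of the arm, the fingers and choc_2 above 0.2 N or contact force between any of the arm, the fingers and choc_3 above 0.2 N or contact force between any of the arm, the fingers and choc_4 above 0.2 N or contact force between any of the arm, the fingers and choc_5 above 0.2 N).
It fails at once if a third chocolate leaves the dispenser (not (z of choc_3 in the frame of dispenser above 0.095 m and y of choc_3 in the frame of dispenser above -0.06 m) or not (z of choc_4 in the frame of dispenser above 0.095 m and y of choc_4 in the frame of dispenser above -0.06 m) or not (z of choc_5 in the frame of dispenser above 0.095 m and y of choc_5 in the frame of dispenser above -0.06 m)).
It fails at once if the espresso cup, the jam jar or the paper cup is shifted more than 20 mm, lifted or knocked over (distance of any of espresso_cup, jam_jar, paper_cup from where it was at the start of the episode above 0.02 m or angle between any of espresso_cup, jam_jar, paper_cup's own z axis and vertical above 0.2 rad).
It also fails if it takes over 59 s, if anything falls off the work surface, if the arm or the gripper's body presses on something with over 40 N, if the wrist force passes 120 N, or if a joint passes its speed limit or range.

### The arm

A 6-joint arm with a two-finger parallel gripper is mounted at the origin on a cart in front of the work surface, level with it; the furniture and walls round the work are solid. World frame = base frame: x ahead of the robot, y to its left, z up, the work surface at z = 0. Lengths are in m, angles in rad, forces in N, time in s.
With the tool pointing down it reaches from about 0.225 to 0.875 m from the base axis. Payload 3.4 kg.
Tool frame: the origin (TCP) lies at the very end of the fingers, on their centre line; the grasp point (between the pads) lies 19 mm behind it; z points along the fingers, y is the line along which they close (so a half turn about z gives the same grasp; the last joint's range is limited). The gripper opens to 85 mm and grips with 20 to 120 N. Pads are 22 mm wide; open, the fingers measure 114 mm over their backs; the gripper's body (76 mm by 85 mm) begins 54 mm behind the grasp point. The pads swing forward as they close: fully open they stand 13 mm farther back than shut.
Start: joints at [-1.26, 0.276, 1.505, -0, 1.361, -0.121], TCP at [0.241, -0.522, 0.231] pointing down, gripper open.
Joint ranges: [-2.89, 2.89], [-0.75, 2.08], [0.22, 2.7], [-1.18, 4.32], [0.11, 2.71], [-2.7, 2.7]. Speed limits (rad/s): [2.57, 2.57, 3.14, 3.14, 3.14, 3.14].

### API

Orientations are given as a unit quaternion [w, x, y, z].
In Python, from rig import readout, vision, manip gives the robot as it stands.
- The arm moves only by the shell command python3 -m handwheel 'ROWS' [FORCE]. ROWS is JSON, a list of rows, each a list of 3 entries, a list of its own where there are three numbers: the shift along the tool's x, y, z in mm, then the turn, a rotation vector about the tool's x, y, z in units of 6 degrees (1.0 is 6 degrees), then the closure, from -1 (fully open) to 1 (shut), so that 0 is half open. A call has 1 to 20 rows; each row shifts and turns the commanded pose from where the row before left it, along the tool's axes as they then stand; what a row does not reach is not made up. A row lasts 1/8 s, in which the tool goes at most 62.5 mm and 10.7 degrees, less where a joint would pass 70% of its speed; a pose out of reach is approached as far as the arm can. A call is refused whole if a number of a shift passes 62.5 or a number of a turn 1, either way. A call with a gripper value outside its range is refused whole. The fingers move at their own pace and stop on an object; FORCE is the grip in N (left out, the last holds). Time passes only in rows, so rows that do not move let the fingers close. It gives the time, the measured TCP pose, the force, the opening and the grip force at its end, in the units of the state.
- readout.get_state(): the state, without advancing time (a new reading comes with each control period).
- vision.get_image(name): name is "scene" or "top" or "wrist"; returns the picture (420x560x3 uint8, blue, green, red); there is no depth.
- vision.camera_params(name): a dict with "intrinsics" (3x3 intrinsics, pixels), "dist" ([k1, k2, p1, p2, k3] as OpenCV has them; the pictures are not rectified), "rvec" (rotation vector, rad) and "tvec" (3), from world to camera coordinates, as OpenCV has them; the wrist camera has in their place "hand_eye" (4x4, takes a point from camera to tool coordinates, whose origin is the TCP and whose axes are the flange's). Camera axes: x right, y down, z forward; pixel columns grow to the right and rows downward; lengths in m; the calibration is good to about 2 mm. A picture is of the moment at which its call begins: read the wrist's pose just before it. camera_params takes no time and is no camera call.
- manip.sign_off(): hands the job in; it is judged then, once.
The state is a dict: "clock": time; "qpos": joint angles; "qd": joint speeds; "effort": joint torques, N m; "position": TCP position; "ee_rot": TCP orientation; "contact_force": force on the tool from outside, world axes, zero at the start; "moment": the same for the moment, N m; "width": finger opening in m; "gripper_force": force on a finger pad.
Only numpy, scipy, OpenCV 4.12 (cv2) and the standard library are available. Lean on these libraries where they do the work, as an engineer would, in place of code of your own. Each camera call takes 0.05 s, during which the arm holds its last target. There are 200 camera calls.

## Working session

There is one attempt and no reset: what is moved stays moved. The work goes in short steps, Python scripts to look and compute and a shell command to move; the robot and the scene stay as the last step left them, time stands still between calls to the robot, and variables do not carry over. Pictures are saved under pics/ and viewed, at most 10 in all, crops included, and the job is handed in when it is done.

```bash
mkdir -p pics; ls; python3 - <<'E'
from rig import readout, vision, manip
import cv2,numpy as np
s=readout.get_state();print(s)
for n in ("scene","top","wrist"):
    im=vision.get_image(n);cv2.imwrite(f"pics/{n}0.png",im)
    p=vision.camera_params(n);print(n,{k:np.round(v,4).tolist() for k,v in p.items()})
E
```

```text
pics
{'clock': 0.0, 'qpos': array([-1.25999142e+00,  2.76592235e-01,  1.50618490e+00,  1.99350896e-05,
        1.36071979e+00, -1.20969558e-01]), 'qd': array([-3.07495846e-05, -1.08106287e-03,  1.36661332e-03,  6.93784630e-05,
       -2.78886995e-04,  1.72489539e-03]), 'effort': array([ 2.20630704e-03, -4.16773975e+01, -2.45805842e+01,  6.57841201e-05,
        1.09090985e-02, -2.37840254e-05]), 'position': array([ 0.24047226, -0.52168245,  0.23042068]), 'ee_rot': array([-9.48773860e-04,  9.76786726e-01,  2.14212011e-01, -8.05363382e-05]), 'contact_force': array([-0.31050113,  0.39352963,  0.00538666]), 'moment': array([ 0.02536861, -0.01364311,  0.00162108]), 'gripper_force': 0.0, 'width': 0.08529540560322728}
scene {'intrinsics': [[418.6127, 0.0, 281.0537], [0.0, 418.6127, 209.7616], [0.0, 0.0, 1.0]], 'dist': [-0.1062, 0.0, 0.0, 0.0, 0.0], 'rvec': [1.1715, -2.2797, 1.0108], 'tvec': [0.363, 0.4038, 0.7388]}
top {'intrinsics': [[407.9792, 0.0, 271.1743], [0.0, 407.9792, 213.8439], [0.0, 0.0, 1.0]], 'dist': [-0.0606, 0.0, 0.0, 0.0, 0.0], 'rvec': [2.1327, -2.065, 0.2353], 'tvec': [0.0082, 0.5966, 1.075]}
wrist {'intrinsics': [[326.6418, 0.0, 279.0048], [0.0, 326.6418, 208.8847], [0.0, 0.0, 1.0]], 'dist': [0.0021, 0.0, 0.0, 0.0, 0.0], 'hand_eye': [[-0.0016, -0.9622, -0.2722, 0.0693], [1.0, -0.0014, -0.0009, -0.0006], [0.0005, -0.2722, 0.9622, -0.1441], [0.0, 0.0, 0.0, 1.0]]}
```

View pics/scene0.png

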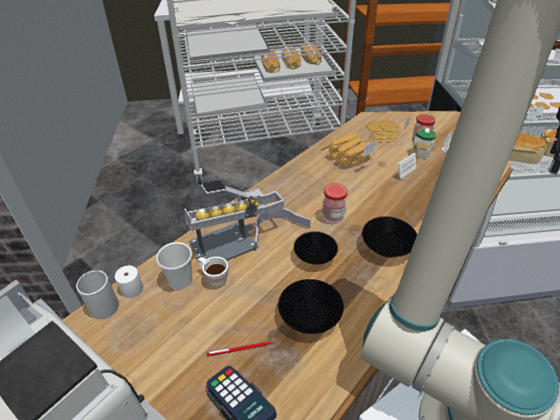

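View pics/top0.png

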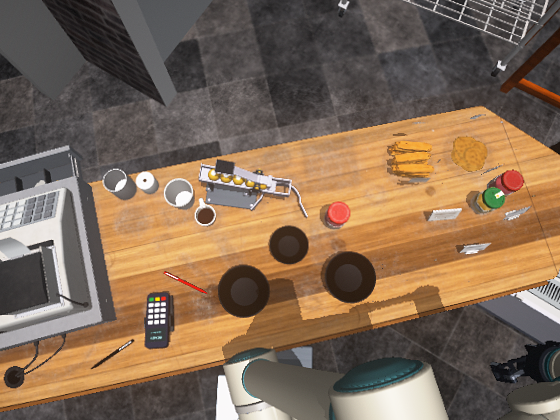

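The scene view shows the smallest bowl at (316,248) with the jar at (335,203), and the dispenser at about (235,220) with the fence at (290,215). In the top view the bowl is at (289,244), the dispenser pad at (225,167), the fence around (300,195), and the jar lid at (338,213).

```bash
cat > h.py <<'E'
from rig import readout, vision, manip
import cv2,numpy as np
from scipy.spatial.transform import Rotation as R
def cam(n,s=None):
    p=vision.camera_params(n);K=np.array(p["intrinsics"]);d=np.array(p["dist"])
    if n=="wrist":
        q=s["ee_rot"];T=np.eye(4);T[:3,:3]=R.from_quat([q[1],q[2],q[3],q[0]]).as_matrix();T[:3,3]=s["position"]
        M=T@np.array(p["hand_eye"]);return K,d,M[:3,:3],M[:3,3]
    A=cv2.Rodrigues(np.array(p["rvec"]))[0];return K,d,A.T,-A.T@np.array(p["tvec"]).ravel()
def ray(c,px):
    K,d,A,o=c;u=cv2.undistortPoints(np.array([[px]],float),K,d).ravel();v=A@np.r_[u,1];return o,v/np.linalg.norm(v)
def plane(c,px,z):
    o,v=ray(c,px);return o+v*(z-o[2])/v[2]
def tri(c1,p1,c2,p2):
    o1,v1=ray(c1,p1);o2,v2=ray(c2,p2)
    t=np.linalg.lstsq(np.c_[v1,-v2],o2-o1,rcond=None)[0];a=o1+t[0]*v1;b=o2+t[1]*v2
    return (a+b)/2,np.linalg.norm(a-b)
def proj(c,X):
    K,d,A,o=c;return cv2.projectPoints(np.atleast_2d(X).astype(float),cv2.Rodrigues(A.T)[0],-A.T@o,K,d)[0].reshape(-1,2)
E
python3 - <<'E'
from h import *
t=cam("top");s=cam("scene")
a=cv2.imread("pics/top0.png");b=cv2.imread("pics/scene0.png")
A=cv2.resize(a[145:265,180:340],(800,600),interpolation=cv2.INTER_CUBIC)
B=cv2.resize(b[165:285,170:330],(800,600),interpolation=cv2.INTER_CUBIC)
cv2.imwrite("pics/ta.png",A);cv2.imwrite("pics/sb.png",B)
for n,im,c,roi in (("top",a,t,(262,220,320,275)),("scene",b,s,(288,225,345,275))):
    x0,y0,x1,y1=roi;g=cv2.cvtColor(im[y0:y1,x0:x1],cv2.COLOR_BGR2GRAY);m=(g<60).astype(np.uint8)
    k=max(cv2.findContours(m,0,2)[0],key=cv2.contourArea);e=cv2.fitEllipse(k)
    pc=np.array(e[0])+[x0,y0];print(n,pc,e[1],cv2.boundingRect(k));print(plane(c,pc,.033))
for n,px in (("cup",(205,216)),("jar",(338,213))):print(n,plane(t,px,.05))
E
```

```text
top [288.50637627 244.78671074] (36.79068374633789, 37.30958557128906) (8, 6, 38, 38)
[ 0.5155144  -0.02443881  0.033     ]
scene [315.19710922 247.77801323] (31.647457122802734, 42.94461441040039) (6, 7, 44, 33)
[ 0.51162448 -0.02212909  0.033     ]
cup [0.58784123 0.2157943  0.05      ]
jar [ 0.60881051 -0.1629342   0.05      ]
```

View pics/ta.png

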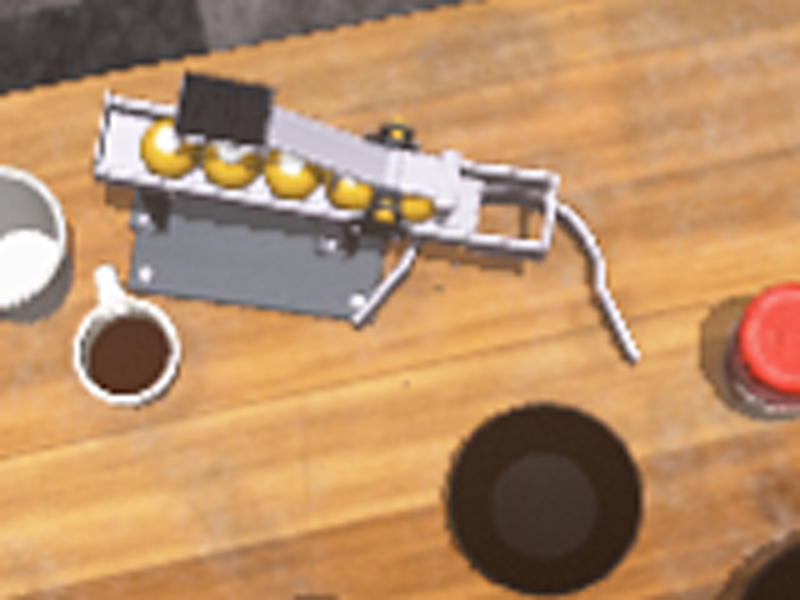

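View pics/sb.png

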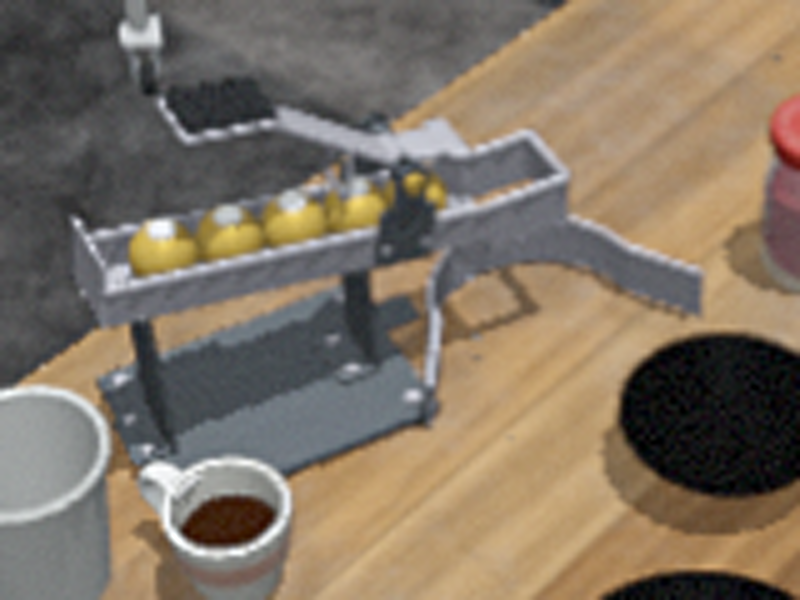

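In the top crop (5x, offset 180,145) I can see the fence tips at (633,358) and (358,322), the pad centre at (225,108), and the plate corners at (133,288) and (350,318). In the scene crop (offset 170,165) the right fence tip is at (702,268), the pad centre at (218,103), and the outer spout corners at (567,178) and (530,132).

```bash
python3 - <<'E'
from h import *
t=cam("top");s=cam("scene")
T=lambda x,y:(180+x/5,145+y/5)
S=lambda x,y:(170+x/5,165+y/5)
np.set_printoptions(precision=4,suppress=True)
r=plane(t,T(633,358),.036);l=plane(t,T(358,322),.036);print("tips",r,l,np.linalg.norm(r-l),"should .162")
b1=plane(t,T(133,288),.004);b2=plane(t,T(355,318),.004);print("plate",b1,b2,np.linalg.norm(b1-b2))
print("rtip",tri(t,T(633,358),s,S(702,268)))
print("pad",tri(t,T(225,108),s,S(218,103)))
print("spoutcorner near",tri(t,T(548,253),s,S(567,178)),"far",tri(t,T(556,175),s,S(530,132)))
print("channel upper near",tri(t,T(97,177),s,S(100,290)))
n1=plane(t,T(548,253),.099)
def pose(pl,pw):
    pl=np.array(pl);pw=np.array(pw)[:,:2];a=pl-pl.mean(0);b=pw-pw.mean(0)
    yaw=np.arctan2((a[:,0]*b[:,1]-a[:,1]*b[:,0]).sum(),(a*b).sum());Rm=np.array([[np.cos(yaw),-np.sin(yaw)],[np.sin(yaw),np.cos(yaw)]])
    o=pw.mean(0)-Rm@pl.mean(0);print("yaw",yaw,"o",o,"res mm",(pl@Rm.T+o-pw)*1e3)
    f=lambda x,y:Rm@np.array([x,y])/1+o
    print("bowl_place",f(-.027,-.098),"spout",f(0,-.098)); return f,yaw
pad=tri(t,T(225,108),s,S(218,103))[0]
f,_=pose([(-.06,-.179),(-.06,-.017),(-.055,.125),(-.055,-.025)],[r,l,b1,b2])
print("axle",f(0,-.032))
print("axle tri",tri(t,T(390,165),s,S(390,180)))
c=cam("top")
bw,e=tri(t,(288.5,244.8),s,(315.2,247.8));print("bowl",bw,e)
ed=[plane(t,(288.5+d,244.8),.033) for d in(-18.7,18.7)];print(np.linalg.norm(ed[0]-ed[1]))
for n,p1,p2 in(("jar lid",T(790,335),(335,191)),):print(n,tri(t,p1,s,p2))
E
```

```text
tips [ 0.5986 -0.0745  0.036 ] [0.6148 0.0847 0.036 ] 0.16002281532953022 should .162
plate [0.6391 0.2219 0.004 ] [0.6249 0.0884 0.004 ] 0.1342143708133857
rtip (array([ 0.5979, -0.0745,  0.0384]), np.float64(0.00041291713012754763))
pad (array([0.6853, 0.1477, 0.1986]), np.float64(0.0004388285522806844))
spoutcorner near (array([ 0.6436, -0.0212,  0.0962]), np.float64(0.00222421814161281)) far (array([ 0.6875, -0.0261,  0.0959]), np.float64(0.0017619728503764061))
channel upper near (array([0.6682, 0.2248, 0.1349]), np.float64(0.004500449041762338))
yaw -0.11823607780177048 o [0.6793 0.0971] res mm [[ 0.0001  1.01  ]
 [ 2.8903  2.6802]
 [ 0.3062  5.9003]
 [-3.1965 -9.5905]]
bowl_place [0.6409 0.003 ] spout [ 0.6677 -0.0002]
axle [0.6755 0.0654]
axle tri (array([0.684 , 0.0644, 0.1113]), np.float64(0.005703273606795163))
bowl [ 0.5158 -0.025   0.0276] 0.0012470230054522338
0.10631428830571742
jar lid (array([ 0.601 , -0.157 ,  0.0915]), np.float64(0.0020239511313119053))
```

```bash
python3 -m handwheel '[[[31.7,-29.6,4],[0,0,0],0],[[31.7,-29.6,4],[0,0,0],0],[[31.7,-29.6,4],[0,0,0],0],[[31.7,-29.6,4],[0,0,0],0],[[31.7,-29.6,4],[0,0,0],0],[[31.7,-29.6,4],[0,0,0],0],[[31.7,-29.6,4],[0,0,0],0],[[31.7,-29.6,4],[0,0,0],0],[[31.7,-29.6,4],[0,0,0],0],[[31.7,-29.6,4],[0,0,0],0],[[31.7,-29.6,4],[0,0,0],0],[[31.7,-29.6,4],[0,0,0],0]]'; python3 -m handwheel '[[[0,0,0],[0,0,-1],0],[[0,0,0],[0,0,-1],0],[[0,0,0],[0,0,-1],0],[[0,0,0],[0,0,-1],0],[[0,0,0],[0,0,-1],0],[[0,0,0],[0,0,-1],0],[[0,0,0],[0,0,-1],0],[[0,0,0],[0,0,-1],0],[[0,0,0],[0,0,-1],0],[[0,0,0],[0,0,-1],0],[[0,0,0],[0,0,-1],0],[[0,0,0],[0,0,-1],0],[[0,0,0],[0,0,-1],0],[[0,0,0],[0,0,-1],0]]';python3 -m handwheel '[[[0,0,0],[0,0,-1],0],[[0,0,0],[0,0,-1],0],[[0,0,0],[0,0,-1],0],[[0,0,0],[0,0,-1],0],[[0,0,0],[0,0,-1],0],[[0,0,0],[0,0,-1],0],[[0,0,0],[0,0,-1],0],[[0,0,0],[0,0,-1],0],[[0,0,0],[0,0,-1],0],[[0,0,0],[0,0,-1],0],[[0,0,0],[0,0,-1],0],[[0,0,0],[0,0,-1],0],[[0,0,0],[0,0,-1],0],[[0,0,0],[0,0,-1],0]]'
python3 - <<'E'
from h import *
np.set_printoptions(precision=4,suppress=True)
a=cv2.imread("pics/top0.png");t=cam("top")
for x0,y0,x1,y1 in((215,262,272,320),(320,248,378,305)):
    g=cv2.cvtColor(a[y0:y1,x0:x1],cv2.COLOR_BGR2GRAY);k=max(cv2.findContours((g<60).astype(np.uint8),0,2)[0],key=cv2.contourArea)
    (c,r)=cv2.minEnclosingCircle(k);p=plane(t,(c[0]+x0,c[1]+y0),.04);print(p,np.linalg.norm(plane(t,(c[0]+x0+r,c[1]+y0),.04)-p))
s=readout.get_state();w=cam("wrist",s)
im=vision.get_image("wrist");cv2.imwrite("pics/w1.png",im)
print(s["position"],s["qpos"],s["width"],R.from_quat(s["ee_rot"][[1,2,3,0]]).as_matrix())
print(proj(w,[(.515,-.024,.033),(.641,.003,0)]))
E
```

```text
clock: 1.65
position: [0.4377, -0.039, 0.1831]
ee_rot: [0.0, 0.977, 0.214, 0.0]
contact_force: [-0.5, -0.7, -0.3]
width: 0.0426
gripper_force: 0.0
clock: 3.4
position: [0.4372, -0.0404, 0.1831]
ee_rot: [-0.0, 0.581, 0.814, -0.0]
contact_force: [-0.0, -0.7, 1.0]
width: 0.0426
gripper_force: 0.0
clock: 5.15
position: [0.4372, -0.0404, 0.1831]
ee_rot: [-0.0, -0.113, 0.994, 0.0]
contact_force: [0.3, -0.1, 0.2]
width: 0.0427
gripper_force: 0.0
[0.382  0.0966 0.04  ] 0.07193173291569294
[ 0.427  -0.1944  0.04  ] 0.07347131073714086
[ 0.4372 -0.0404  0.1831] [-0.2508  0.1064  1.8527 -0.0001  1.183  -2.0474] 0.04268672075032601 [[-0.9746 -0.2239 -0.0005]
 [-0.2239  0.9746  0.    ]
 [ 0.0005  0.0001 -1.    ]]
[[276.9909 272.2352]
 [275.8932 357.6663]]
```

View pics/w1.png

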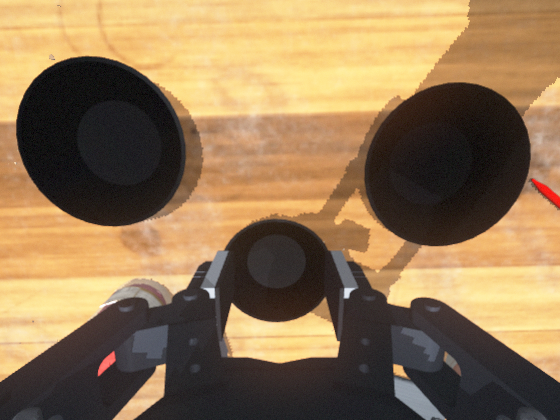

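The wrist view shows the small bowl centred at (277,271), which matches the predicted (277,272), with both large bowls clear of the fingers.

```bash
python3 -m handwheel '[[[0,0,24],[0,0,0],0],[[0,0,24],[0,0,0],0],[[0,0,24],[0,0,0],0],[[0,0,24],[0,0,0],0],[[0,0,24],[0,0,0],0],[[0,0,24],[0,0,0],0],[[0,0,12],[0,0,0],0],[[0,0,12],[0,0,0],0],[[0,0,0],[0,0,0],0]]'; python3 -m handwheel '[[[-8,0,0],[0,0,0],0],[[-8,0,0],[0,0,0],0],[[-6,0,0],[0,0,0],0],[[-6,0,0],[0,0,0],0],[[-7,0,0],[0,0,0],0],[[-7,0,0],[0,0,0],0],[[-7,-0.5,0],[0,0,0],0],[[-7,-0.5,0],[0,0,0],0],[[-7,-0.5,0],[0,0,0],0],[[-7,-0.5,0],[0,0,0],0],[[-7,-0.5,0],[0,0,0],0],[[-7,-0.5,0],[0,0,0],0],[[-7,0,0],[0,0,0],0],[[-7,0,0],[0,0,0],0],[[-7,0,0],[0,0,0],0],[[-7,0,0],[0,0,0],0],[[-7,0,0],[0,0,0],0],[[0,0,0],[0,0,0],0]]'
python3 - <<'E'
from h import *
a=vision.get_image("top");b=vision.get_image("scene")
A=cv2.resize(a[160:260,220:350],(520,400));B=cv2.resize(b[170:290,220:350],(260*2-87,400))[:,:280]
cv2.imwrite("pics/p2.png",np.hstack([A,B]));cv2.imwrite("pics/top2.png",a);cv2.imwrite("pics/scene2.png",b)
E
```

```text
clock: 6.32
position: [0.4372, -0.0404, 0.0149]
ee_rot: [-0.001, -0.111, 0.994, 0.0]
contact_force: [0.1, -0.5, 0.4]
width: 0.0424
gripper_force: 0.0
clock: 8.57
position: [0.5554, -0.0171, 0.0153]
ee_rot: [0.001, -0.111, 0.994, -0.0]
contact_force: [0.4, -0.7, -0.7]
width: 0.0426
gripper_force: 0.0
```

View pics/p2.png

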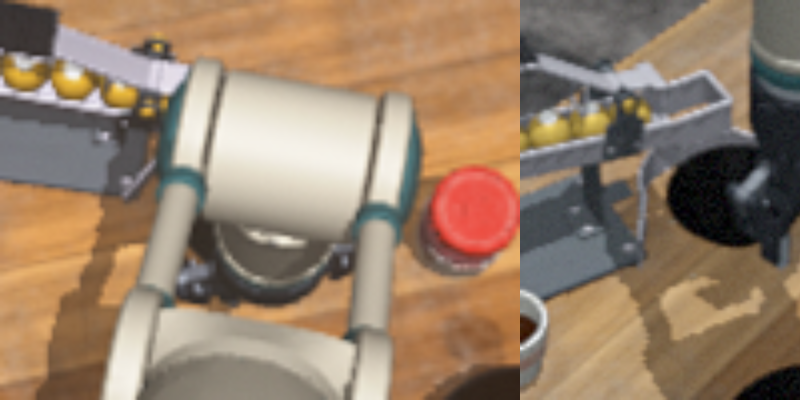

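The bowl lies flat between the fingertips, entering the fence (scene part around (710,195)), and the jar is clear. I'll finish the push slowly.

```bash
python3 -m handwheel '[[[-4,-0.2,0],[0,0,0],0],[[-4,-0.2,0],[0,0,0],0],[[-4,0,0],[0,0,0],0],[[-4,0,0],[0,0,0],0],[[-2,0,0],[0,0,0],0],[[-2,0,0],[0,0,0],0],[[0,0,0],[0,0,0],0]]';python3 -m handwheel '[[[-2,0,0],[0,0,0],0],[[0,0,0],[0,0,0],0]]';python3 -m handwheel '[[[-1.5,0,0],[0,0,0],0],[[0,0,0],[0,0,0],0]]'
python3 - <<'E'
from h import *
s=readout.get_state();print(s["contact_force"],s["position"])
E
```

```text
clock: 9.55
position: [0.5741, -0.0131, 0.0153]
ee_rot: [0.0, -0.111, 0.994, -0.0]
contact_force: [0.8, 1.4, -1.2]
width: 0.0426
gripper_force: 0.2
clock: 9.8
position: [0.576, -0.0127, 0.0153]
ee_rot: [0.0, -0.111, 0.994, -0.0]
contact_force: [-0.9, 0.6, -0.4]
width: 0.0427
gripper_force: 0.2
clock: 10.05
position: [0.5774, -0.0124, 0.0153]
ee_rot: [0.0, -0.111, 0.994, -0.0]
contact_force: [-1.0, 0.0, 0.2]
width: 0.0426
gripper_force: 0.2
[-0.99808771  0.0163935   0.19624895] [ 0.57738724 -0.01238891  0.01530959]
```

```bash
python3 -m handwheel '[[[-1.5,0,0],[0,0,0],0],[[0,0,0],[0,0,0],0]]';python3 -m handwheel '[[[-1.5,0,0],[0,0,0],0],[[0,0,0],[0,0,0],0]]'|grep -E "pos|con";python3 -m handwheel '[[[-1.5,0,0],[0,0,0],0],[[0,0,0],[0,0,0],0]]'|grep -E "pos|con"
```

```text
clock: 10.3
position: [0.5789, -0.012, 0.0153]
ee_rot: [0.0, -0.111, 0.994, -0.0]
contact_force: [-0.5, -0.3, -1.0]
width: 0.0425
gripper_force: 0.2
position: [0.5804, -0.0117, 0.0153]
contact_force: [-0.3, 0.0, 0.1]
position: [0.5816, -0.0113, 0.0153]
contact_force: [-0.6, -0.0, 0.8]
```

```bash
for i in 1; do python3 -m handwheel '[[[-1.5,0,0],[0,0,0],0],[[0,0,0],[0,0,0],0]]'|grep -E "pos|con";python3 -m handwheel '[[[-1.5,0,0],[0,0,0],0],[[0,0,0],[0,0,0],0]]'|grep -E "pos|con"; done
python3 - <<'E'
from h import *
s=readout.get_state();im=vision.get_image("wrist");cv2.imwrite("pics/w3.png",im);b=vision.get_image("scene");cv2.imwrite("pics/scene3.png",b)
w=cam("wrist",s);print(proj(w,[(.641,.003,.033),(.641,.003,.005)]))
B=cv2.resize(b[180:260,220:330],(550,400));cv2.imwrite("pics/p3.png",np.hstack([cv2.resize(im[200:420,200:350],(250,400)),B]))
E
```

```text
position: [0.5821, -0.0111, 0.0151]
contact_force: [-3.2, -1.1, 1.2]
position: [0.5824, -0.0109, 0.015]
contact_force: [-6.2, -1.0, 2.9]
[[279.28036127 397.02220287]
 [279.1775827  355.8824264 ]]
```

View pics/p3.png

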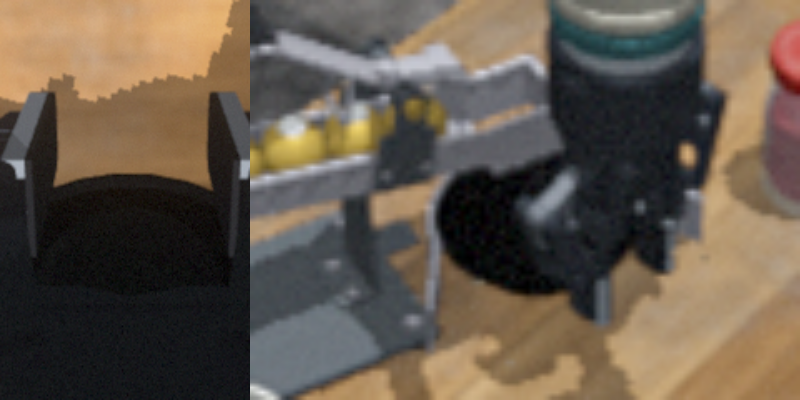

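Force rose to about 6 N at TCP x 0.582, which puts the bowl at about (0.6436, 0.003), and the picture shows it seated in the fence. I'll back off, rise, close the fingers and move above the pad.

```bash
python3 -m handwheel '[[[4,0,0],[0,0,0],0],[[13,0,0],[0,0,0],0],[[14,0,0],[0,0,0],0],[[14,0,0],[0,0,0],0],[[0,0,-30],[0,0,0],0],[[0,0,-40],[0,0,0],1],[[0,0,-40],[0,0,0],1],[[0,0,-40],[0,0,0],1],[[0,0,-40],[0,0,0],1],[[0,0,-35],[0,0,0],1],[[0,0,-20],[0,0,0],1]]' 30|grep -E "clo|pos|con"; python3 -m handwheel '[[[-15.1,11,0],[0,0,0],1],[[-15.1,11,0],[0,0,0],1],[[-15.1,11,0],[0,0,0],1],[[-15.1,11,0],[0,0,0],1],[[-15.1,11,0],[0,0,0],1],[[-15.1,11,0],[0,0,0],1],[[-15.1,11,0],[0,0,0],1],[[-15.1,11,0],[0,0,0],1],[[-15.1,11,0],[0,0,0],1],[[-15.1,11,0],[0,0,0],1],[[-15.1,11,0],[0,0,0],1],[[-15.1,11,0],[0,0,0],1],[[0,0,0],[0,0,1],1],[[0,0,0],[0,0,1],1],[[0,0,0],[0,0,1],1],[[0,0,0],[0,0,0],1]]'
python3 - <<'E'
from h import *
a=vision.get_image("top");b=vision.get_image("scene");s=readout.get_state();w=vision.get_image("wrist")
cv2.imwrite("pics/top4.png",a);cv2.imwrite("pics/scene4.png",b)
sc=cam("scene");print("tip",proj(sc,s["position"]),"place rim",proj(sc,[.641,.003,.033]),proj(cam("top"),[.641,.003,.033]))
B=cv2.resize(b[140:290,160:330],(680,600));cv2.imwrite("pics/p4.png",B)
E
```

```text
clock: 12.78
position: [0.5406, -0.0209, 0.2624]
contact_force: [0.5, -0.3, -0.4]
clock: 14.78
position: [0.6886, 0.1485, 0.2602]
ee_rot: [-0.0, 0.045, 0.999, -0.0]
contact_force: [0.4, -0.2, -0.0]
width: -0.0
gripper_force: 0.0
tip [[209.32641854 163.20896358]] place rim [[277.13849954 222.84284852]] [[280.06643989 201.7781229 ]]
```

View pics/p4.png

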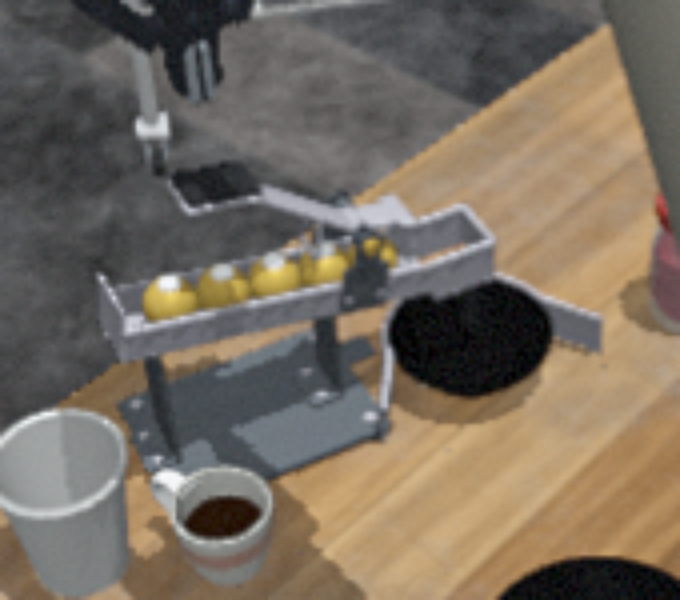

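The bowl's rim centre appears at about (277.5,223.5), against (277,223) predicted for home, with the fence hugging it. The cups and jar are undisturbed and the fingertips are above the pad, so I'll press.

```bash
python3 -m handwheel '[[[1,-0.5,12],[0,0,0],1],[[1,-0.5,12],[0,0,0],1],[[1,-0.5,12],[0,0,0],1],[[0,-0.5,12],[0,0,0],1],[[0,0,3],[0,0,0],1],[[0,0,2],[0,0,0],1]]'|grep -E "clo|pos|con"; python3 -m handwheel '[[[0,1.7,2.5],[0,0,0],1],[[0,1.7,2.5],[0,0,0],1],[[0,1.7,2.5],[0,0,0],1],[[0,1.7,2.5],[0,0,0],1],[[0,1.5,2.5],[0,0,0],1],[[0,1.5,2.5],[0,0,0],1],[[0,1.5,2.5],[0,0,0],1],[[0,1.5,2.5],[0,0,0],1]]'|grep -E "clo|pos|con"; python3 -m handwheel '[[[0,1.2,3],[0,0,0],1],[[0,1.2,3],[0,0,0],1],[[0,1.2,3],[0,0,0],1],[[0,1.2,3],[0,0,0],1]]'|grep -E "clo|pos|con";python3 -m handwheel '[[[0,0.8,2.5],[0,0,0],1],[[0,0.8,2.5],[0,0,0],1],[[0,0,1],[0,0,0],1],[[0,0,0],[0,0,0],1]]'|grep -E "clo|pos|con"
```

```text
clock: 15.68
position: [0.6853, 0.1464, 0.2072]
contact_force: [-1.1, 0.0, 0.4]
clock: 16.68
position: [0.6867, 0.1593, 0.1874]
contact_force: [1.5, 0.2, 2.9]
clock: 17.18
position: [0.6873, 0.1648, 0.1757]
contact_force: [2.6, 1.9, 6.0]
clock: 17.68
position: [0.6875, 0.1667, 0.1703]
contact_force: [1.3, 2.6, 7.8]
```

```bash
python3 -m handwheel '[[[0,0.5,2],[0,0,0],1],[[0,0.5,2],[0,0,0],1],[[0,0,0],[0,0,0],1]]'|grep -E "clo|pos|con"; python3 -m handwheel '[[[0,0,2],[0,0,0],1],[[0,0,0],[0,0,0],1],[[0,0,0],[0,0,0],1]]'|grep -E "clo|pos|con"
python3 - <<'E'
from h import *
b=vision.get_image("scene");B=cv2.resize(b[140:290,160:330],(680,600));cv2.imwrite("pics/p5.png",B)
E
```

```text
clock: 18.05
position: [0.6876, 0.168, 0.1665]
contact_force: [2.6, 3.0, 8.1]
clock: 18.42
position: [0.6877, 0.1685, 0.1648]
contact_force: [1.2, 5.4, 8.8]
```

View pics/p5.png

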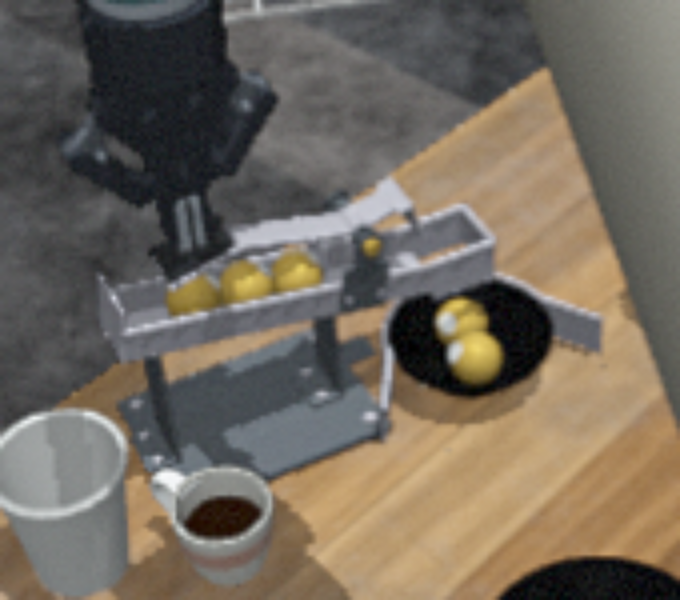

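Two chocolates lie in the bowl at (461,320) and (475,357), and three are held in the channel. I'll hold briefly, then release along the arc.

```bash
python3 -m handwheel '[[[0,0,0],[0,0,0],1],[[0,0,0],[0,0,0],1],[[0,0,0],[0,0,0],1],[[0,-0.5,-4],[0,0,0],1],[[0,-1.5,-4],[0,0,0],1],[[0,-2,-4],[0,0,0],1],[[0,-2,-4],[0,0,0],1],[[0,-2.5,-4],[0,0,0],1],[[0,-2.5,-4],[0,0,0],1],[[0,-3,-4],[0,0,0],1],[[0,-3,-4],[0,0,0],1],[[0,-3,-5],[0,0,0],1],[[0,-2,-8],[0,0,0],1],[[0,0,-20],[0,0,0],1],[[0,0,-30],[0,0,0],1],[[0,0,-30],[0,0,0],1],[[0,0,0],[0,0,0],1],[[0,0,0],[0,0,0],1],[[0,0,0],[0,0,0],1],[[0,0,0],[0,0,0],1]]'|grep -E "clo|pos|con"
python3 - <<'E'
from h import *
b=vision.get_image("scene");B=cv2.resize(b[140:290,160:330],(680,600));cv2.imwrite("pics/p6.png",B)
E
```

```text
clock: 20.98
position: [0.6845, 0.1444, 0.2869]
contact_force: [-0.9, 0.5, -1.0]
```

View pics/p6.png

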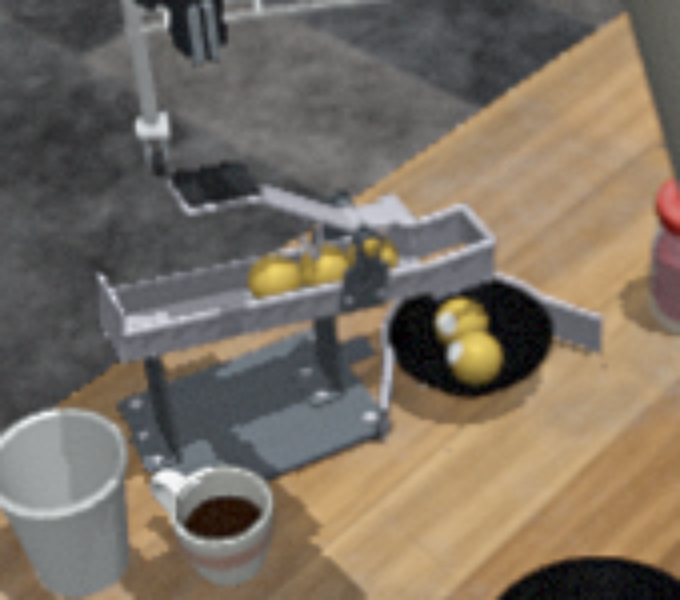

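The lever is back up with its pad at (213,184), as it was at rest. The three remaining chocolates have rolled down to the gate, two are at rest in the bowl against the fence, and the arm is clear.

```bash
python3 -c "
from rig import manip;print(manip.sign_off())"
```

```text
the job is handed in; nothing more can be done
None
```

I've handed the job in: the last picture shows the bowl home against the fence with two chocolates in it, the other three behind the gate, the lever back up and nothing else disturbed; the sign-off gave no verdict.

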